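Check the bread bin's lid spring and hold the lid at its balance point

ROBOT

A 6-joint arm with a two-finger parallel gripper is mounted at the origin on the work surface. World frame = base frame: x ahead of the robot, y to its left, z up, the work surface at z = 0. Lengths are in m, angles in rad, forces in N, time in s.
With the tool pointing down it reaches from about 0.3 to 0.825 m from the base axis. Payload 5.4 kg.
Tool frame: the origin (TCP) lies at the very end of the fingers, on their centre line; the grasp point (between the pads) lies 19 mm behind it; z points along the fingers, x is the direction in which the jaws open and shut, and the axes are right-handed (so a half turn about z gives the same grasp; the last joint's range is limited). The gripper opens to 92 mm and grips with 3 to 60 N. Pads are 20 mm wide; open, the fingers measure 128 mm over their backs; the gripper's body (75 mm by 189 mm) begins 69 mm behind the grasp point.
Start: joints at [0.978, 0.158, 1.597, -0, 1.386, -0.21], TCP at [0.215, 0.533, 0.215] pointing down, gripper open.
Joint ranges: [-2.91, 2.91], [-0.94, 2.29], [0.18, 2.7], [-1.29, 4.43], [0.17, 2.64], [-3, 3]. Speed limits (rad/s): [2.57, 2.57, 3.14, 3.14, 3.14, 3.14].

INTERFACE

Orientations are given as a rotation vector (axis times angle).
In Python, from workcell import bot gives the robot as it stands. Calls block until the motion is done:
- bot.goto(position, orientation): joint-space move of the TCP to a pose.
- bot.line_to(position, rot=None, max_speed=0.15): straight line of the TCP; rot=None keeps the orientation; max_speed is the mean speed in m/s.
- bot.set_joints(angles): joint-space move.
- bot.set_gripper(opening, newtons=None): opening from 0.0 (shut) to 1.0 (fully open); newtons is the grip in N (None keeps the last); returns when the fingers have stopped.
- bot.hold(seconds).
- bot.inverse_kinematics(position, orientation): joint angles nearest the present ones, or None.
- bot.read_camera(name): name is "side" or "top"; returns a dict with "pixels" (384x512x3 uint8, blue, green, red), "fx", "fy", "cx", "cy" (pixels), "R" (3x3) and "t" (3): a world point X has camera coordinates R X + t. Camera axes: x right, y down, z forward; pixel columns grow to the right and rows downward; lengths in m; the calibration is good to about 2 mm. A picture is of the moment at which its call begins. There is no depth.
A pose or a line that the arm cannot do raises bot.MotionError and nothing moves.
- bot.job_done(): hands the job in, once; it reports no verdict.
Readings, each from a call of its own:
- bot.current_clock(): time.
- bot.current_joints(): joint angles.
- bot.current_joint_vel(): joint speeds.
- bot.current_effort(): joint torques, N m.
- bot.current_ee_pos(): TCP position.
- bot.current_tool_rot(): TCP orientation.
- bot.current_contact_force(): force on the tool from outside, world axes, zero at the start.
- bot.current_ft_torque(): the same for the moment, N m.
- bot.current_opening(): opening from 0.0 (shut) to 1.0 (fully open).
Only numpy, scipy, OpenCV 4.12 (cv2) and the standard library are available. Lean on these libraries where they do the work, as an engineer would, in place of code of your own. Each camera call takes 0.05 s, during which the arm holds its last target.

TASK

The sprung lid of the bread bin has a new spring that is about to be adjusted. Take the lid by its handle bar and lift it gently until it is clearly past its balance point (the red mark, about 60 degrees open), where the spring takes over its weight, without letting it reach its fully open stop; then ease it back to just below the balance point (about 5 to 10 degrees below) and finish there, still holding the bar in the gripper, so that someone can turn the spring screws. Keep the lid under control all the time, and leave the things standing around the bin where they are.

Things in the scene. Friction and masses are not known exactly. Their poses are not given: they have to be found in the camera images.
- bin: White open-topped bread bin fixed to the worktop, 210 mm deep (x), 300 wide (y), 102 high. Origin: centre of its underside. Its +x points from the front (handle side) to the hinge side, z up. At each side a thin steel quadrant (look only) stands around the hinge, with a red ball at the lid's balance angle.
- lid_hinge (a point): Middle of the lid's hinge line, on the bin's far rim: 105 mm along the bin's +x from its origin, 105 mm above the worktop. The hinge line runs along the bin's y.
- lid_bar (a point): Round steel handle bar on the front edge of the lid, 12 mm thick, 130 long (its y), a strut at each end (120 mm clear between). Origin: its middle. Lid shut: 229 mm in front of (bin's -x) and 37 above the hinge line, 34 above the lid's top, 24 in front of its edge. It swings with the lid (at 1.05 rad: 82 in front, 217 above). Being round, it can turn between fingers that stay upright.
- lid (a joint): Opening angle, rad: 0 shut (level, the start), 1.5 fully open stop; the front edge swings up and away. Lid: red steel plate 205 x 304 x 6 mm, 0.9 kg with bar. A spring carries part of its weight; balance point always at 1.05. Below it the lid sinks shut (2 N lifts the shut lid's bar, 0.3 N at 0.95 rad), above it the spring opens it to the stop. It never stays between by itself.
- mill: Dark wooden pepper mill standing upright, 58 mm across, 202 mm high; origin at the centre of its foot. To be left alone.
- oil: Green glass oil bottle with orange cap, 60 mm across, 190 mm high; origin at the centre of its foot. To be left alone.
- bowl: Steel bowl, 130 mm across, 60 mm high; origin at the centre of its foot. To be left alone.
- measure: Small steel measuring cup, 56 mm across, 40 mm high; origin at the centre of its foot. To be left alone.

How it is judged:
By the outcome, as a careful person would: the job done as asked, in the order asked, and still so for the second after the job is handed in, while the arm keeps its last pose, push and grip.
It also fails if it takes over 40 s, if anything falls off the work surface, if the arm or the gripper's body presses on something with over 40 N, if the wrist force passes 120 N, or if a joint passes its speed limit or range.

## Working session

There is one attempt and no reset: what is moved stays moved. The work goes in short steps, each a Python script; the robot and the scene stay as the last script left them, time stands still between calls to the robot, and variables do not carry over. Pictures are saved under pics/ and viewed, and the job is handed in when it is done.

```bash
ls; mkdir -p pics
python3 - <<'E'
from workcell import bot
import cv2, numpy as np
for n in ("side","top"):
    c=bot.read_camera(n); cv2.imwrite(f"pics/{n}0.png",c["pixels"])
    print(n,c["fx"],c["fy"],c["cx"],c["cy"],np.round(c["R"],3).tolist(),np.round(c["t"],3).tolist(), (-np.array(c["R"]).T@np.array(c["t"])).round(3))
print(bot.current_clock(),bot.current_tool_rot(),bot.current_contact_force())
E
```

```text
pics
side 467.1642473687789 467.1642473687789 255.69941149907558 192.37894679385454 [[0.713, -0.701, -0.02], [-0.425, -0.408, -0.808], [0.558, 0.585, -0.589]] [-0.361, 0.363, 1.005] [-0.15  -0.692  0.878]
top 436.4889368867975 436.4889368867975 258.6490213893078 184.16448903958215 [[0.137, -0.991, 0.003], [-0.968, -0.135, -0.214], [0.212, 0.026, -0.977]] [-0.016, 0.599, 1.109] [0.347 0.036 1.211]
0.1 [ 2.60288965e+00  1.75794349e+00 -2.47003575e-03] [-0.19130288 -0.16926561  0.85866974]
```

View pics/side0.png

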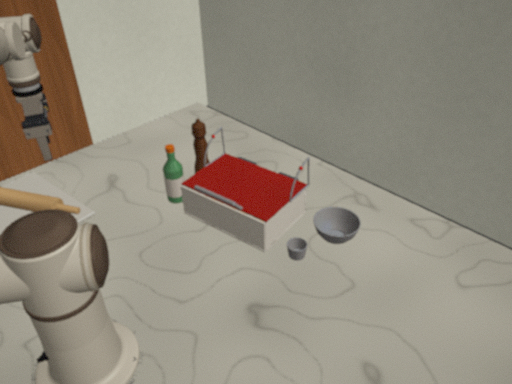

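View pics/top0.png

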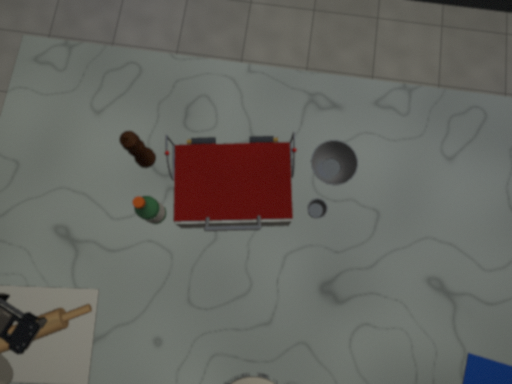

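The side view shows the bin with the lid from about (184,185) to (307,185). The mill (200,145) and oil bottle (173,180) are on its left, and the cup (297,249) and bowl (336,227) on its right. In the top view the lid spans columns 174–292 and rows 142–222, with the bar at about row 226, columns 206–261.

```bash
cat > h.py <<'E'
from workcell import bot
import cv2, numpy as np
def ray(c,uv):
    R=np.array(c["R"]);t=np.array(c["t"]); uv=np.atleast_2d(uv).astype(float)
    d=np.c_[(uv[:,0]-c["cx"])/c["fx"],(uv[:,1]-c["cy"])/c["fy"],np.ones(len(uv))]@R
    return -R.T@t,d
def plane(c,uv,z):
    o,d=ray(c,uv); return o+d*((z-o[2])/d[:,2])[:,None]
def proj(c,X):
    p=np.atleast_2d(X)@np.array(c["R"]).T+np.array(c["t"])
    return np.c_[c["fx"]*p[:,0]/p[:,2]+c["cx"],c["fy"]*p[:,1]/p[:,2]+c["cy"]]
def redmask(c):
    hsv=cv2.cvtColor(c["pixels"],cv2.COLOR_BGR2HSV)
    return (((hsv[...,0]<6)|(hsv[...,0]>174))&(hsv[...,1]>170)&(hsv[...,2]>60)).astype(np.uint8)
def biggest(m):
    n,l,s,ce=cv2.connectedComponentsWithStats(m); i=1+np.argmax(s[1:,4]); return (l==i).astype(np.uint8)
E
python3 - <<'E'
from h import *
for n in("top","side"):
    c=bot.read_camera(n)
    m=cv2.morphologyEx(biggest(redmask(c)),cv2.MORPH_OPEN,np.ones((5,5)))
    m=biggest(m)
    k=max(cv2.findContours(m,cv2.RETR_EXTERNAL,cv2.CHAIN_APPROX_NONE)[0],key=len)[:,0]
    P=plane(c,k,0.108)[:,:2]
    r=cv2.minAreaRect((P*1000).astype(np.float32)); print(n,r, np.round(cv2.boxPoints(r)))
    cv2.imwrite(f"pics/{n}_crop.png",cv2.resize(c["pixels"][100:270,110:370],None,fx=3,fy=3,interpolation=cv2.INTER_CUBIC))
E
```

```text
top ((587.3297119140625, 133.6983184814453), (199.6237030029297, 296.81268310546875), 9.018582344055176) [[465. 265.]
 [512. -29.]
 [709.   3.]
 [663. 296.]]
side ((586.1762084960938, 132.09596252441406), (200.44078063964844, 305.4225158691406), 8.865137100219727) [[464. 268.]
 [511. -34.]
 [709.  -3.]
 [662. 298.]]
```

View pics/top_crop.png

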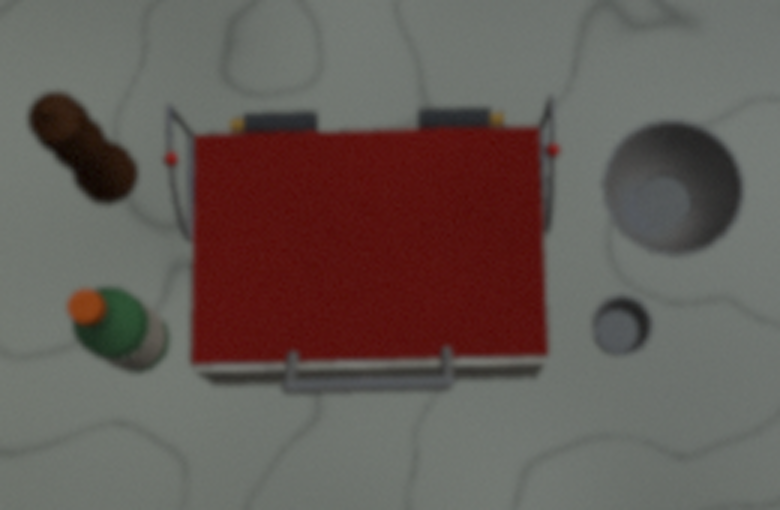

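View pics/side_crop.png

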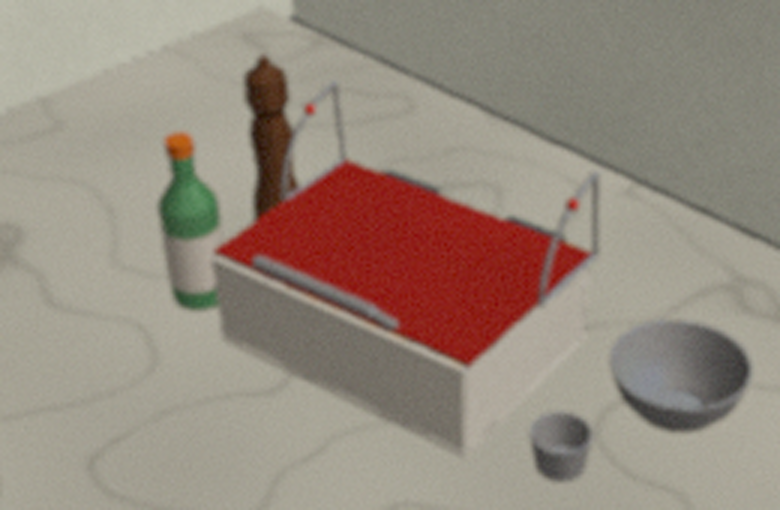

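Top view: lid corners at about (174,145) and (292,142), bar centred near (232,227). Side view: bar from about (195,187) to (242,208). Both views put the lid centre at about (587,133) mm with a yaw of about 9°. Next I'll check the predicted bar against the pictures and test IK along the arc.

```bash
cat >> h.py <<'E'
from scipy.spatial.transform import Rotation as Ro
YAW=np.deg2rad(9.0)
BX=np.array([np.cos(YAW),np.sin(YAW),0]); BY=np.array([-np.sin(YAW),np.cos(YAW),0])
LC=np.array([.587,.133,0])
H=LC+BX*.1025+np.array([0,0,.105])
def bar(a,dy=0):
    u=-.229*np.cos(a)+.037*np.sin(a); w=.229*np.sin(a)+.037*np.cos(a)
    return H+BX*u+BY*dy+np.array([0,0,w])
ROT=Ro.from_matrix(np.c_[BX,-BY,[0,0,-1]]).as_rotvec()
def tcp(a): return bar(a)+np.array([0,0,-.019])
E
python3 - <<'E'
from h import *
for n in("top","side"):
    c=bot.read_camera(n); im=c["pixels"].copy()
    uv=proj(c,[bar(0,-.065),bar(0,0),bar(0,.065)]); print(n,uv.round(1).tolist())
    im=cv2.resize(im[100:270,110:370],None,fx=3,fy=3,interpolation=cv2.INTER_CUBIC)
    for p in uv: cv2.circle(im,tuple(int(x) for x in (p-[110,100]+.5)*3),3,(0,255,255),1)
    cv2.imwrite(f"pics/{n}_chk.png",im)
print(H,bar(0))
for a in np.linspace(0,1.25,6): print(a,tcp(a).round(3),np.round(bot.inverse_kinematics(tcp(a),ROT),2))
print(bot.inverse_kinematics(tcp(0)+[0,0,.15],ROT))
E
python3 -c "
import cv2,numpy as np
a=cv2.imread('pics/top_chk.png')[250:];b=cv2.imread('pics/side_chk.png')[100:400]
cv2.imwrite('pics/chk.png',np.vstack([a,b]))"
```

```text
top [[258.8, 227.0], [232.3, 227.5], [205.8, 228.0]]
side [[232.1, 203.2], [213.1, 194.7], [195.1, 186.6]]
[0.68823805 0.14903453 0.105     ] [0.46205742 0.11321104 0.142     ]
0.0 [0.462 0.113 0.123] [-0.01 -0.01  1.96 -0.    1.19 -0.17]
0.25 [0.478 0.116 0.179] [-0.01 -0.03  1.87 -0.    1.3  -0.17]
0.5 [0.507 0.12  0.228] [ 0.    0.01  1.73 -0.    1.4  -0.16]
0.75 [0.548 0.127 0.269] [ 0.01  0.09  1.56 -0.    1.49 -0.14]
1.0 [0.597 0.135 0.299] [ 0.02  0.21  1.37 -0.    1.56 -0.13]
1.25 [0.652 0.143 0.315] [ 0.04  0.36  1.16 -0.    1.62 -0.12]
[-1.45027435e-02 -1.40382400e-01  1.78296219e+00 -4.44089210e-16
  1.49901287e+00 -1.71582376e-01]
```

View pics/chk.png

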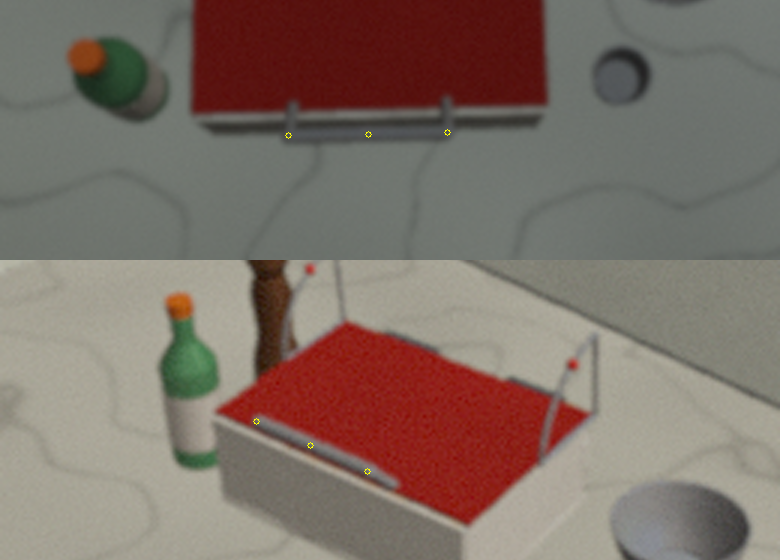

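The predicted bar (yellow dots) lies on the bar in both pictures: top (232,227), side (213,195). I'll approach from above and grip.

Run:
```python
from h import *
p=np.array(bot.current_ee_pos())
bot.line_to(p+[0,0,.1],max_speed=.2)
bot.goto(tcp(0)+np.array([0,0,.14]),ROT)
bot.line_to(tcp(0)+np.array([0,0,.03]),max_speed=.1)
c=bot.read_camera("side"); d=bot.read_camera("top")
f=lambda c:cv2.resize(c["pixels"][60:250,130:350],None,fx=1.8,fy=1.8)
cv2.imwrite("pics/pre.png",np.hstack([f(c),f(d)]))
print(bot.current_clock(),bot.current_ee_pos(),bot.current_contact_force(),bot.current_opening())
```

```text
4.0833 [0.46261917 0.11321319 0.15374777] [-0.30072893 -0.03125901 -0.47320292] 0.9990474984619476
```

View pics/pre.png

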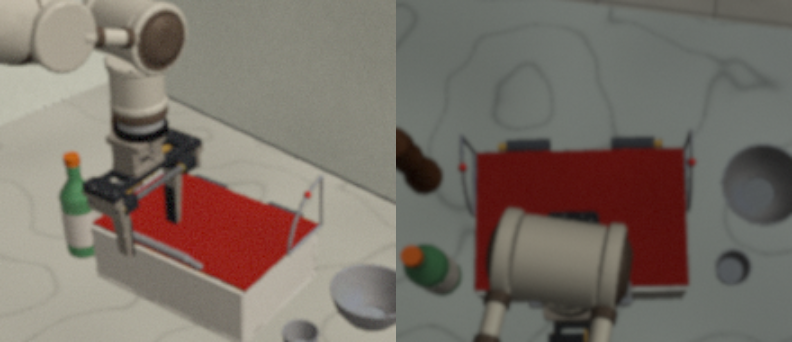

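In the side crop the fingers straddle the bar at about (150,240), one in front and one over the lid. I'll descend and close with a moderate grip.

Run:
```python
from h import *
bot.line_to(tcp(0),max_speed=.05)
print(np.round(bot.current_contact_force(),2))
bot.set_gripper(0.0,20)
bot.hold(.2)
print(bot.current_clock(),bot.current_ee_pos(),np.round(bot.current_contact_force(),2),np.round(bot.current_ft_torque(),2),bot.current_opening()*92)
c=bot.read_camera("side")
cv2.imwrite("pics/grip.png",cv2.resize(c["pixels"][100:250,150:330],None,fx=4,fy=4))
```

```text
[0.41 0.73 0.23]
6.225 [0.46303445 0.11334001 0.12327956] [ 5.74  2.   -2.88] [ 0.23 -0.81  0.04] 11.656709443349486
```

View pics/grip.png

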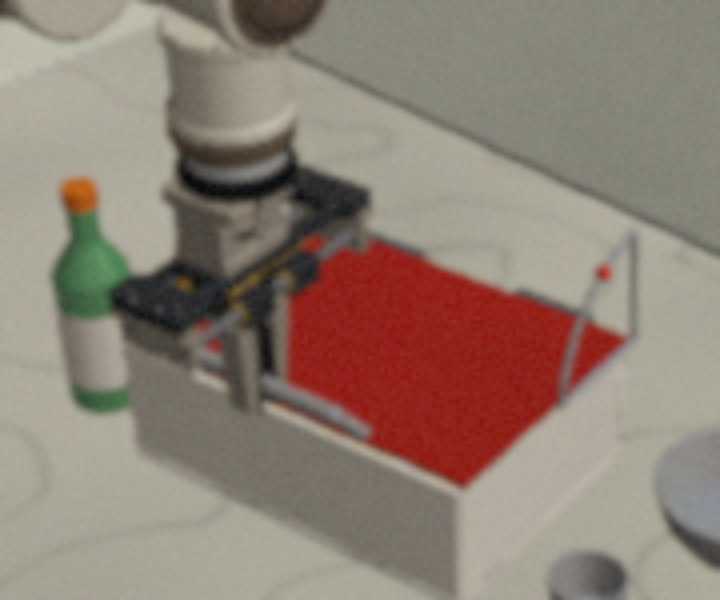

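The fingers stopped at 11.7 mm on the 12 mm bar, with a side force of about 6 N, so the bar sits about 1 mm further +x. I'll correct for that and lift in small arcs while watching the forces.

```bash
cat >> h.py <<'E'
H=H+BX*.0012
def arc(a0,a1,speed,step=.1):
    n=max(1,int(np.ceil(abs(a1-a0)/step-1e-9)))
    for a in np.linspace(a0,a1,n+1)[1:]:
        bot.line_to(tcp(a),max_speed=speed)
        f=np.array(bot.current_contact_force())
        print(round(a,3),round(bot.current_clock(),2),(np.array(bot.current_ee_pos())-tcp(a)).round(4),"fx %.1f fy %.1f fz %.1f"%(f@BX,f@BY,f[2]),"op %.2f"%(bot.current_opening()*92))
        if np.linalg.norm(f)>25: print("STOP"); return a
    return a1
E
python3 - <<'E'
from h import *
arc(0,.4,.05)
E
```

```text
0.1 6.89 [-0.0005 -0.0001 -0.0005] fx 1.1 fy -0.6 fz -2.9 op 11.45
0.2 7.51 [-0.0006 -0.0001  0.0001] fx -5.9 fy -1.5 fz -1.6 op 11.09
0.3 8.12 [-0.0009 -0.0001  0.0002] fx -7.7 fy -0.6 fz 1.3 op 11.04
0.4 8.74 [-0.0012 -0.      0.0006] fx -9.8 fy -0.0 fz 3.6 op 10.79
```

The outward radial force has grown to about 10 N, so I'll look at the grip before going on.

Run:
```python
from h import *
c=bot.read_camera("side"); d=bot.read_camera("top")
cv2.imwrite("pics/g4.png",cv2.resize(c["pixels"][80:230,150:330],None,fx=4,fy=4,interpolation=cv2.INTER_CUBIC))
for n,c in(("s",c),("t",d)):
  print(n,proj(c,[bar(.4,-.065),bar(.4,.065)]).round(1).tolist())
print(np.round(bot.current_contact_force(),1),np.round(bot.current_ft_torque(),2),Ro.from_rotvec(bot.current_tool_rot()).as_matrix().round(3).tolist())
```

```text
s [[238.8, 169.5], [200.5, 154.3]]
t [[258.6, 207.8], [201.5, 208.9]]
[-10.3  -1.3   3.6] [-0.49  1.87  0.03] [[0.988, 0.157, -0.003], [0.157, -0.988, -0.0], [-0.004, -0.0, -1.0]]
```

View pics/g4.png

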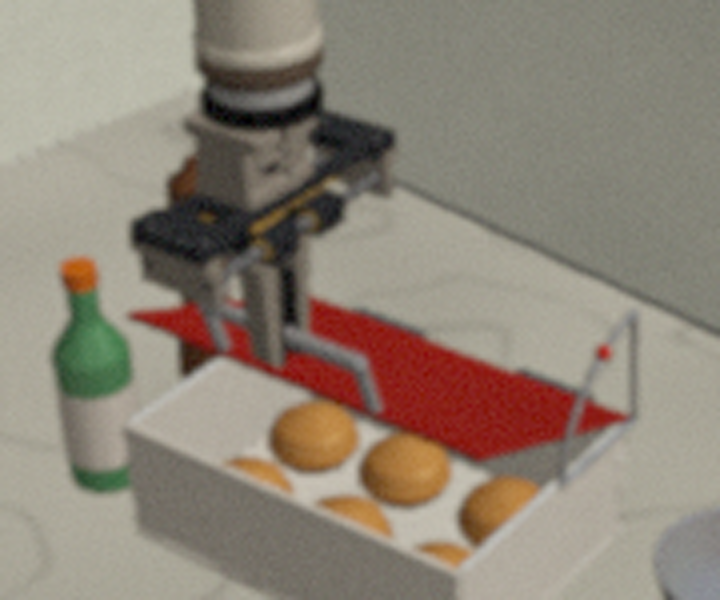

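The side view shows the lid at about 0.4 rad, held by the bar at about (217,164), with the fingers between the struts and the grip intact. I'll go on, easing off the radial force at each step.

```bash
cat >> h.py <<'E'
import json,os
def off(): return np.array(json.load(open("off.json"))) if os.path.exists("off.json") else np.zeros(3)
def carc(a0,a1,speed,step=.08,k=.00008):
    o=off(); n=max(1,int(np.ceil(abs(a1-a0)/step-1e-9)))
    for a in np.linspace(a0,a1,n+1)[1:]:
        f=np.array(bot.current_contact_force()); r=bar(a)-H; r/=np.linalg.norm(r); t=np.cross(BY,r)
        fr=f@r; ft=f@t
        o=o+np.clip(k*fr,-.001,.001)*r
        bot.line_to(tcp(a)+o,max_speed=speed)
        print(round(a,3),round(bot.current_clock(),2),(np.array(bot.current_ee_pos())-tcp(a)-o).round(4),"pre fr %.1f ft %.1f"%(fr,ft),"off",(o*1000).round(1),"op %.2f"%(bot.current_opening()*92))
        json.dump(o.tolist(),open("off.json","w"))
        if np.linalg.norm(f)>25: print("STOP"); return a
    print(np.round(bot.current_contact_force(),1))
E
python3 - <<'E'
from h import *
carc(.4,.8,.04)
E
```

```text
0.48 9.46 [-0.0005  0.0001  0.0009] pre fr 10.5 ft -3.3 off [-0.7 -0.1  0.5] op 11.29
0.56 10.07 [-0.      0.0002  0.0011] pre fr 8.3 ft -3.4 off [-1.2 -0.2  0.9] op 11.48
0.64 10.69 [-0.0001  0.0002  0.001 ] pre fr 6.3 ft -2.6 off [-1.5 -0.2  1.3] op 11.26
0.72 11.31 [-0.0001  0.0003  0.0009] pre fr 6.8 ft -2.4 off [-1.8 -0.3  1.7] op 11.20
0.8 11.93 [-0.0001  0.0003  0.0009] pre fr 7.0 ft -2.1 off [-2.2 -0.3  2.2] op 11.44
[-6.9  0.8  5.4]
```

```bash
cat >> h.py <<'E'
def lidpt(a,u,dy,n=.0):
    return H+BX*(-u*np.cos(a)+n*np.sin(a))+BY*dy+np.array([0,0,u*np.sin(a)+n*np.cos(a)])
def look(name,angs,x0=150,y0=40,w=200,h=150,s=4):
    c=bot.read_camera("side"); im=cv2.resize(c["pixels"][y0:y0+h,x0:x0+w],None,fx=s,fy=s,interpolation=cv2.INTER_CUBIC)
    for a,col in zip(angs,[(0,255,255),(255,255,0),(255,0,255)]):
        P=[lidpt(a,.205,-.152),lidpt(a,.205,.152),bar(a,-.065),bar(a,.065),lidpt(a,0,-.152)]
        for p in proj(c,P): cv2.circle(im,tuple(int(v) for v in (p-[x0,y0]+.5)*s),3,col,1)
    cv2.imwrite(name,im); return c
E
python3 - <<'E'
from h import *
look("pics/g8.png",[.7,.8,.9])
E
```

```text
(no output)
```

View pics/g8.png

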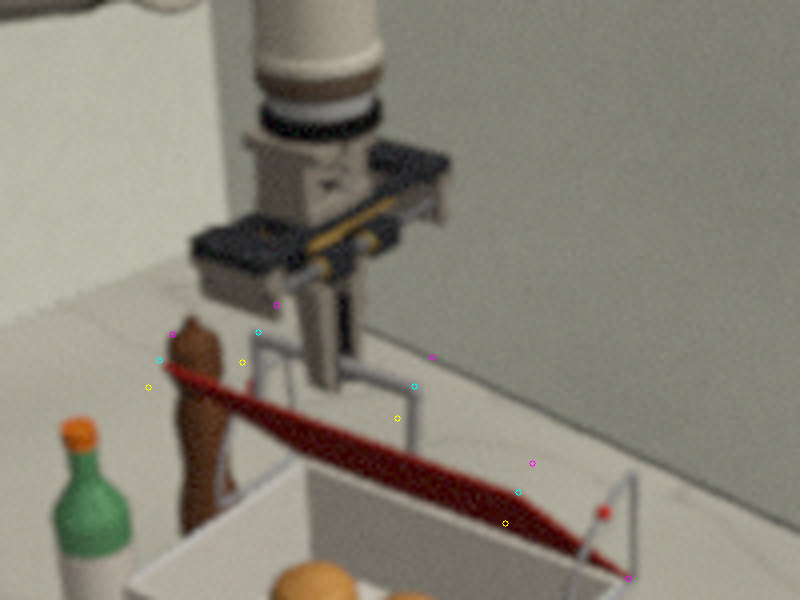

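The lid corners at crop (165,365) and (520,495) lie just below the cyan 0.8 rad marks, so the lid is at about 0.78 rad and the model agrees. Now I'll take it slowly past balance.

Run:
```python
from h import *
carc(.8,1.22,.035,step=.07,k=.00006)
look("pics/g122.png",[1.12,1.22,1.32],y0=20)
```

```text
0.87 12.59 [0.0001 0.0003 0.0007] pre fr 8.0 ft -2.2 off [-2.4 -0.4  2.6] op 11.07
0.94 13.21 [-0.      0.0003  0.0001] pre fr 8.5 ft -1.9 off [-2.6 -0.4  3. ] op 11.53
1.01 13.82 [-0.      0.0002 -0.0003] pre fr 5.8 ft -2.3 off [-2.8 -0.4  3.4] op 10.98
1.08 14.44 [ 0.0001  0.0001 -0.0001] pre fr 2.0 ft -1.0 off [-2.8 -0.4  3.5] op 11.43
1.15 15.06 [ 0.0002 -0.0001  0.0001] pre fr 1.3 ft -1.4 off [-2.8 -0.4  3.6] op 11.42
1.22 15.68 [ 0.0002 -0.0001 -0.0001] pre fr 2.3 ft -0.5 off [-2.9 -0.5  3.7] op 11.09
[-1.4  1.5 -0.3]
```

View pics/g122.png

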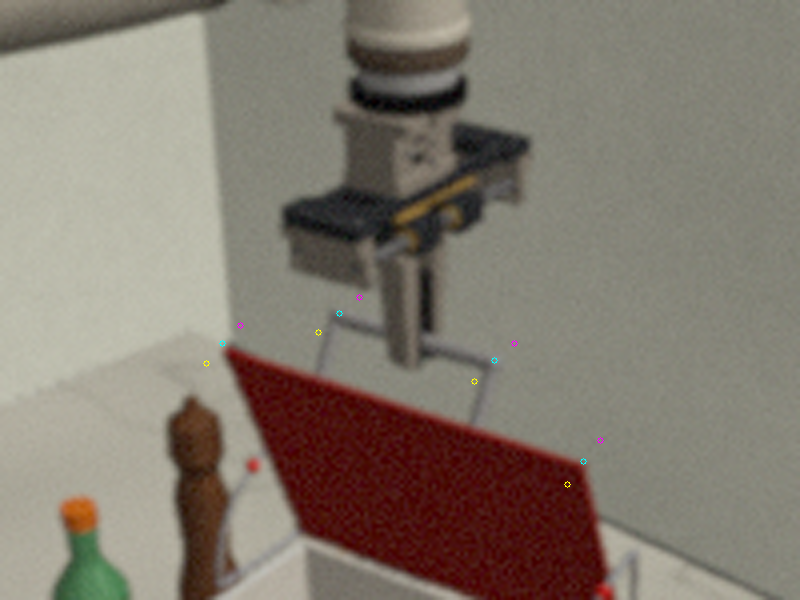

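The lid corners at crop (228,348) and (583,465) lie on the 1.22 marks, to within about 0.01–0.02 rad. That puts the lid at about 1.21 rad, past balance and well short of the stop. I'll ease it back to about 0.92.

Run:
```python
from h import *
carc(1.22,.925,.03,step=.075,k=.00006)
bot.hold(.5)
print(np.round(bot.current_contact_force(),1))
c=look("pics/gend.png",[.875,.92,.965],y0=30)
cv2.imwrite("pics/tend.png",bot.read_camera("top")["pixels"])
print(bot.current_clock(),bot.current_opening()*92)
```

```text
1.146 16.44 [ 0.     -0.0002 -0.0003] pre fr 1.3 ft 0.3 off [-2.9 -0.5  3.8] op 11.44
1.072 17.16 [-0.     -0.0002 -0.    ] pre fr -2.0 ft 0.8 off [-2.8 -0.4  3.6] op 11.09
0.999 17.88 [ 0.     -0.0002  0.0004] pre fr -4.1 ft -0.1 off [-2.7 -0.4  3.4] op 11.18
0.925 18.59 [-0.     -0.0002 -0.0001] pre fr 1.0 ft 0.1 off [-2.8 -0.4  3.5] op 11.28
[ 1.2 -3.2  0.2]
[ 0.8 -3.6 -0.8]
19.1917 11.232268867488452
```

View pics/gend.png

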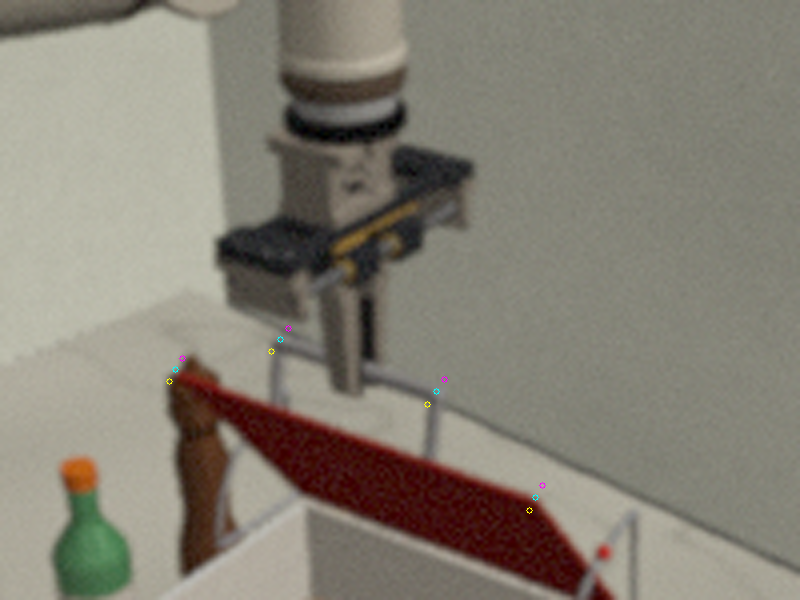

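View pics/tend.png

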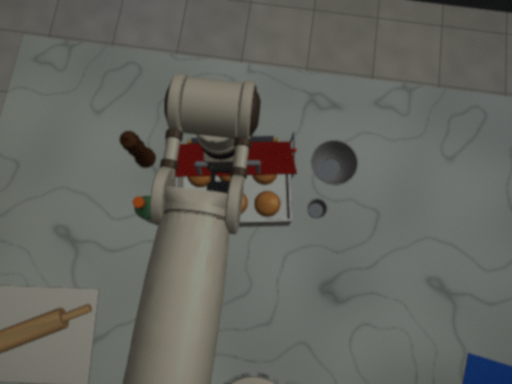

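The lid corners at crop (177,373) and (535,500) sit just under the 0.92 marks, so the lid is at about 0.91 rad, roughly 8° below balance. The top view shows the mill (137,150), oil (147,207), bowl (334,162) and cup (317,208) where they were. I'm handing it in.

Run:
```python
from workcell import bot
print(bot.current_clock(),bot.current_opening()*92,bot.current_contact_force())
bot.job_done()
```

```text
19.1917 11.232268867488452 [ 1.02664904 -4.07004689 -1.08124104]
the job is handed in; nothing more can be done
```

The lid is now held at about 0.91 rad, roughly 8° below its balance point, with the bar still in the gripper. I handed the job in at 19.2 s.

- **Lift:** I took the bar with a 20 N grip and swung the lid gently to about 1.21 rad, roughly 9° past balance and well short of the 1.5 stop. I then eased it back.
- **Angle:** in the last picture the lid corners lie about 0.01 rad below the 0.92 marks.
- **Grip:** the finger opening was 11.2 mm on the 12 mm bar, and the force on the tool was about 4 N.
- **Surroundings:** the mill, oil, bowl and cup look unmoved in the top view.
- **What disagreed:** during the lift the lid pushed back along its radius with up to about 10 N. My planned arc was a few mm off, and the bar appeared to sit slightly low in the pads. I corrected the arc from the force readings and the push fell to about 1–2 N by the top of the lift.

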